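# Clear the dust unit's deck and take out its filter cassette

### The job

Pick up the scraper block and wipe all the plaster chips off the dust unit's deck into its chip tray, touching the chips with the block only, then stand the block back upright on the counter. Only once the deck is clear, pinch the filter cassette's two catch paddles together and lift the cassette straight out of its bay: finish while still holding it pinched, upright and still, its underside about 8 cm above the deck. Leave the other things on the counter where they are.

Things in the scene. Friction and masses are not known exactly. Their poses are not given: they have to be found in the camera images.
- unit: white plaster-dust unit fixed on the counter, 160 mm (its x) by 341 mm (its y); origin on the counter under the middle of its deck, z up. From its -y to its +y end: filter bay with the cassette (y -171 to -85 mm), flat steel deck (-85 to +85 mm), open steel chip tray (+85 to +170 mm)
- deck (a point): centre of the deck's surface, 70 mm above the counter; axes as the unit's. Curbs 15 mm high stand along its two long edges, 136 mm apart (x = -68 and +68 mm). Its +y end (y = +85 mm) is open: chips pushed over it drop into the tray
- tray (a point): centre of the chip tray's floor, 5 mm above the counter; inside 152 mm (x) by 81 mm (y), rim 50 mm above the counter (lower than the deck); axes as the unit's
- cassette: grey filter cassette, 64 (x) x 60 (y) x 56 mm, about 0.26 kg, 52 mm deep in its bay with 1.5 mm of play, top 4 mm above the deck; origin at the centre of its underside, axes as the unit's. Two grey catch paddles rise 43 mm from its top near its -x and +x edges. Hooks keep it in the bay until both are pinched together; then it lifts straight up
- cassette_grip (a point): point half-way between the two catch paddles, 24 mm above the cassette's top (80 mm above its underside); axes as the cassette's. The paddles are 26 mm wide (along y), their outer faces 50 mm apart (along x) when free and 36 mm apart when fully pinched; nothing stands between or beside them except a 5 mm rib
- catch_near (a joint): travel of the paddle on the cassette's -x side towards the other one, m: 0 free, 0.007 fully pinched (stop); released from about 0.0055 on. Spring, 2 N at the start to 5.5 N at the stop
- catch_far (a joint): the same for the paddle on the cassette's +x side
- scraper: scraper block standing on the counter: white foot 116 (x) x 30 (y) x 20 mm high with a flat straight underside, and on it a wooden grip 60 (x) x 24 (y) mm that reaches from 20 to 62 mm above the underside; 0.15 kg; origin at the centre of its underside
- scraper_center (a point): centre of the scraper block, 31 mm above its underside; axes as the block's (x along its long foot)
- chip0: one of four loose white plaster chips lying on the deck, about 28 x 22 mm and 13 to 16 mm high; origin at the centre of its underside
- chip1: one of four loose white plaster chips lying on the deck, about 28 x 22 mm and 13 to 16 mm high; origin at the centre of its underside
- chip2: one of four loose white plaster chips lying on the deck, about 28 x 22 mm and 13 to 16 mm high; origin at the centre of its underside
- chip3: one of four loose white plaster chips lying on the deck, about 28 x 22 mm and 13 to 16 mm high; origin at the centre of its underside
- bandage_box: plain cardboard bandage box, 115 x 42 x 62 mm, on the counter; a bystander
- tape_roll: grey roll of tape lying flat, 80 mm across, 25 mm high; a bystander
- saline_a: clear bottle, 64 mm across, 150 mm tall; a bystander
- saline_b: small clear bottle, 54 mm across, 100 mm tall; a bystander
- jar: amber jar, 70 mm across, 90 mm tall; a bystander

How it is judged:
By the outcome, as a careful person would: the job done as asked, in the order asked, and still so for the second after the job is handed in, while the arm keeps its last pose, push and grip.
It also fails if it takes over 59 s, if anything falls off the work surface, if the arm or the gripper's body presses on something with over 40 N, if the wrist force passes 120 N, or if a joint passes its speed limit or range.

### The arm

A 7-joint arm with a two-finger parallel gripper is mounted at the origin on the work surface. World frame = base frame: x ahead of the robot, y to its left, z up, the work surface at z = 0. Lengths are in m, angles in rad, forces in N, time in s.
With the tool pointing down it reaches from about 0.4 to 0.85 m from the base axis. Payload 4.5 kg.
Tool frame: the origin (TCP) lies where the fingers leave the gripper's body, on its centre line; the fingertips stand 64 mm ahead of it and the grasp point (between the pads) lies 45 mm ahead of it; z points along the fingers, y is the direction in which the jaws open and shut (so a half turn about z gives the same grasp; the last joint's range is limited). The gripper opens to 88 mm and grips with 3 to 60 N. Pads are 18 mm wide; open, the fingers measure 123 mm over their backs; the gripper's body (75 mm by 187 mm) begins 45 mm behind the grasp point.
Start: joints at [1.175, 0.689, -0.195, 1.565, 0.157, 0.902, -0.215], TCP at [0.26, -0.568, 0.303] pointing down, gripper open.
Joint ranges: [-3.01, 3.01], [-0.46, 2.08], [-1.47, 1.51], [0.13, 2.56], [-1, 4.14], [0.04, 2.09], [-2.66, 2.66]. Speed limits (rad/s): [2.57, 2.57, 3.14, 3.14, 3.14, 3.14, 3.14].

### API

Orientations are given as a unit quaternion [x, y, z, w].
In Python, from plant import monitor, snapshot, workorder, finder gives the robot as it stands.
- The arm moves only by the tool carry_out, never from a script. Its argument "motion" is one flat list of numbers, 6 for each row, row after row: the shift along the tool's x, y, z in cm, then the turn, a rotation vector about the tool's x, y, z in rad. In form: [x, y, z, rx, ry, rz, x, y, z, rx, ry, rz, ...]. A call has 1 to 8 rows; each row shifts and turns the commanded pose from where the row before left it, along the tool's axes as they then stand; what a row does not reach is not made up. A row lasts 1/8 s, in which the tool goes at most 62.5 mm and 10.7 degrees, less where a joint would pass 70% of its speed; a pose out of reach is approached as far as the arm can. A call with a gripper value outside its range is refused whole. "hand" is the finger opening in cm, from 0 to 8.81, set as the call begins (left out, the last holds). The fingers move at their own pace and stop on an object; "grip_force" is the grip in N (left out, the last holds). Time passes only in rows, so rows that do not move let the fingers close. It gives the time, the measured TCP pose, the force and the opening at its end, in the units of the state.
- monitor.get_state(): the state, without advancing time (a new reading comes with each control period).
- snapshot(name): name is "scene" or "top"; returns a dict with "frame" (400x640x3 uint8, red, green, blue), "range_z" (400x640 float32, m along the optical axis (not along the pixel's ray), 0 where there is no reading), "fx", "fy", "cx", "cy" (pixels), "D" ([k1, k2, p1, p2, k3] as OpenCV has them; the pictures are not rectified), "rvec" (rotation vector, rad) and "tvec" (3), from world to camera coordinates, as OpenCV has them. Camera axes: x right, y down, z forward; pixel columns grow to the right and rows downward; lengths in m; the calibration is good to about 2 mm. A picture is of the moment at which its call begins.
- workorder.finish_job(): hands the job in, once; it reports no verdict.
Trained networks look in a picture, given as the dict that the camera call returned (one of the last four; its "shot" number tells which), for a name from the list of things; names that differ only in an ending like _2 or _b are one class to them, and where a whole thing is asked for, a point or a joint stands for the part that bears it (a point fixed in the world has none). Each returns a list of dicts, best first, with "p" (0 to 1); they miss things now and then, are a little off and sometimes report something else, mostly with a low value. They report only what shows in the picture. A call takes as long as a camera call.
- finder.masks_of(picture, thing): "pixels" (400x640 bool, what is visible of it) and "extent" ([left, top, right, bottom] in pixels, round what is visible of it).
The state is a dict: "clock": time; "q": joint angles; "qd": joint speeds; "joint_torque": joint torques, N m; "tool_pos": TCP position; "eef_rot": TCP orientation; "contact_force": force on the tool from outside, world axes, zero at the start; "moment": the same for the moment, N m; "opening": opening from 0.0 (shut) to 1.0 (fully open).
Only numpy, scipy, OpenCV 4.12 (cv2) and the standard library are available. Lean on these libraries where they do the work, as an engineer would, in place of code of your own. Each camera call takes 0.05 s, during which the arm holds its last target. There are 200 camera calls.

## Working session

There is one attempt and no reset: what is moved stays moved. The work goes in short steps, Python scripts to look and compute and a tool call to move; the robot and the scene stay as the last step left them, time stands still between calls to the robot, and variables do not carry over. Pictures are saved under pics/ and viewed, about 8 in all and at most 12, crops included, and the job is handed in when it is done.

Besides the shell and the picture viewer there is one more tool, called after "Request:" as name(argument=value, ...) on one line, values as JSON. carry_out: Moves the arm, as the interface text tells. Its arguments: {"type":"object","properties":{"motion":{"type":"array"},"hand":{"type":"number"},"grip_force":{"type":"number"}},"required":["motion"]}

```bash
mkdir -p pics; cat > h.py <<'E'
import numpy as np, cv2
from scipy.spatial.transform import Rotation as R
from plant import monitor, snapshot, workorder, finder
def world(s, mask=None):
    K=np.array([[s['fx'],0,s['cx']],[0,s['fy'],s['cy']],[0,0,1.]])
    z=s['range_z']; m=(z>0) if mask is None else (mask&(z>0))
    v,u=np.nonzero(m)
    n=cv2.undistortPoints(np.c_[u,v].astype(float).reshape(-1,1,2),K,np.array(s['D'])).reshape(-1,2)
    d=z[v,u].astype(float)
    pc=np.c_[n*d[:,None],d]
    Rm=cv2.Rodrigues(np.array(s['rvec'],float))[0]
    return (pc-np.array(s['tvec']).ravel())@Rm, np.c_[u,v]
def save(s,name): cv2.imwrite('pics/'+name, s['frame'][:,:,::-1])
E
python3 - <<'E'
from h import *
for n in('scene','top'):
    s=snapshot(n); save(s,n+'0.png')
    for t in ['unit','cassette','scraper','chip0','bandage_box','tape_roll','saline_a','jar']:
        for r in finder.masks_of(s,t)[:5]:
            if r['p']<.3: continue
            p,_=world(s,r['pixels'])
            if len(p)==0: continue
            top=p[p[:,2]>np.percentile(p[:,2],95)-.006]
            rect=cv2.minAreaRect(top[:,:2].astype(np.float32)*1000)
            print(n,t,round(r['p'],2),r['extent'],len(p),'zmax',p[:,2].max().round(3),'mean',top.mean(0).round(3),np.round(rect[0]),np.round(rect[1]),round(rect[2],1))
st=monitor.get_state();print(st)
E
```

```text
scene unit 0.69 [246.1, 176.6, 401.0, 259.6] 7977 zmax 0.086 mean [0.554 0.027 0.082] [541.  24.] [163. 170.] 3.4
scene cassette 0.89 [265.4, 179.5, 296.0, 206.4] 591 zmax 0.118 mean [ 0.551 -0.103  0.113] [ 549. -104.] [54. 26.] 3.8
scene cassette 0.7 [194.5, 190.2, 221.5, 229.9] 716 zmax 0.101 mean [ 0.623 -0.27   0.097] [ 622. -271.] [25. 23.] 3.9
scene cassette 0.43 [251.8, 177.7, 401.5, 264.7] 7999 zmax 0.114 mean [0.554 0.03  0.082] [543.  -4.] [163. 226.] 3.5
scene scraper 0.77 [200.0, 159.6, 214.0, 196.1] 464 zmax 0.098 mean [ 0.47 -0.36  0.06] [ 527. -328.] [206.  25.] 30.1
scene chip0 0.66 [350.0, 191.7, 363.2, 200.1] 87 zmax 0.083 mean [0.497 0.082 0.08 ] [496.  83.] [26. 25.] 54.2
scene chip0 0.53 [314.8, 206.8, 330.4, 219.6] 130 zmax 0.086 mean [0.577 0.023 0.084] [576.  22.] [25. 26.] 46.7
scene chip0 0.52 [342.4, 214.4, 354.8, 221.9] 96 zmax 0.086 mean [0.564 0.078 0.083] [564.  78.] [24. 18.] 42.1
scene chip0 0.43 [324.4, 189.2, 336.5, 202.7] 99 zmax 0.084 mean [0.51  0.019 0.082] [510.  20.] [30. 23.] 38.0
scene bandage_box 0.69 [451.9, 191.6, 492.1, 241.4] 959 zmax 
[... 1664 characters left out ...]
[60. 59.] 36.5
{'clock': 0.9, 'q': array([ 1.17480241,  0.68908956, -0.19459458,  1.56530922,  0.15730656,
        0.90249512, -0.21510064]), 'qd': array([ 0.00076487,  0.00055411,  0.00123635,  0.00018975, -0.0005792 ,
       -0.00022275, -0.00029513]), 'joint_torque': array([-2.52070840e-04, -5.27491701e+01, -1.26739841e+00, -1.53748387e+01,
       -5.18595334e-02, -6.93609418e-04,  1.97444791e-06]), 'tool_pos': array([ 0.26045256, -0.56816284,  0.30274663]), 'eef_rot': array([9.76995947e-01, 2.13257867e-01, 1.01602986e-05, 4.01249429e-05]), 'contact_force': array([0.60541699, 1.17806756, 0.1231622 ]), 'moment': array([-0.02383179, -0.0378125 ,  0.00618638]), 'opening': 0.9987497798881119}
```

View pictures.

View pics/scene0.png

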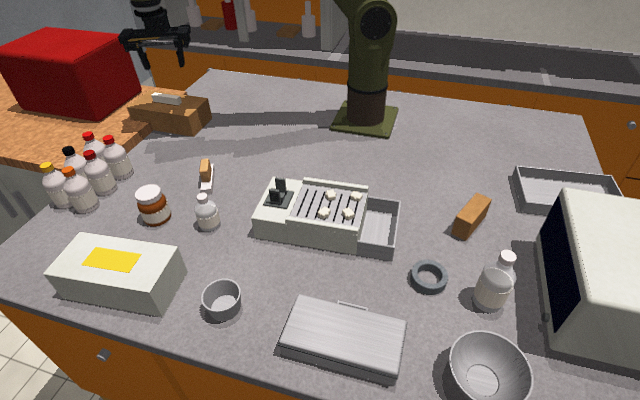

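View pics/top0.png

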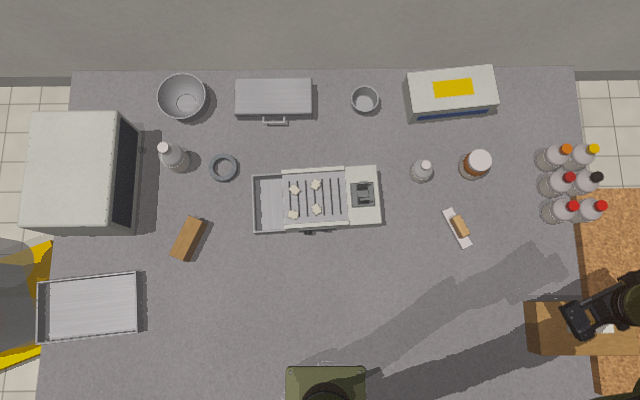

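```bash
python3 - <<'E'
from h import *
for n in('scene','top'):
    s=snapshot(n); p,uv=world(s)
    roi=(abs(p[:,0]-.54)<.13)&(p[:,1]>-.2)&(p[:,1]<.24)
    q=p[roi&(p[:,2]>.04)&(p[:,2]<.13)]
    r=cv2.minAreaRect(q[:,:2].astype(np.float32)*1000); print(n,'outline z>.04',np.round(r,1) if 0 else r)
    q=p[roi&(p[:,2]>.1)&(p[:,2]<.14)]
    print(' paddles',cv2.minAreaRect(q[:,:2].astype(np.float32)*1000),q[:,2].max())
    q=p[roi&(abs(p[:,0]-.54)<.05)&(abs(p[:,1]+.02)<.03)]; print(' deck z',np.median(q[:,2]))
    q=p[(abs(p[:,0]-.45)<.2)&(abs(p[:,1]+.25)<.05)&(abs(p[:,2])<.02)]; print(' counter z',np.median(q[:,2]))
    q=p[(np.hypot(p[:,0]-.464,p[:,1]+.363)<.075)&(p[:,2]>.008)]
    print(' scraper all',cv2.minAreaRect(q[:,:2].astype(np.float32)*1000)); q=q[q[:,2]>.045]
    print(' scraper grip',cv2.minAreaRect(q[:,:2].astype(np.float32)*1000),np.median(q[:,2]),q[:,2].max())
E
```

```text
scene outline z>.04 ((540.83984375, 22.61627197265625), (165.06089782714844, 342.0155944824219), 3.4655606746673584)
 paddles ((548.3682861328125, -103.96776580810547), (54.9210205078125, 25.95469856262207), 3.2723982334136963) 0.11661053798321291
 deck z 0.06883918447680083
 counter z -0.0014953616865186477
 scraper all ((464.2214660644531, -364.50555419921875), (121.07946014404297, 30.595504760742188), 25.547883987426758)
 scraper grip ((465.6336975097656, -363.388916015625), (61.7764892578125, 24.168712615966797), 24.817630767822266) 0.059096787901959574 0.06375740003071695
top outline z>.04 ((534.99609375, 21.139938354492188), (171.89830017089844, 341.156005859375), 3.667555332183838)
 paddles ((546.5582885742188, -104.7638168334961), (51.24283981323242, 25.735023498535156), 5.092583656311035) 0.12125028873930785
 deck z 0.07059492676614793
 counter z 0.00037579741187221253
 scraper all ((455.87158203125, -349.6007995605469), (117.3978271484375, 66.73042297363281), 26.8544864654541)
 scraper grip ((462.97662353515625, -365.42547607421875), (59.433746337890625, 26.730066299438477), 25.70363426208496) 0.061554136393446396 0.06992873530877552
```

Request:
carry_out(motion=[0,0,0,0,0,-0.1,5,-2.5,0,0,0,0,5,-2.5,0,0,0,0,5,-2.5,0,0,0,0,5,-2,0,0,0,0], hand=8)

```text
clock: 1.62
tool_pos: [0.3858, -0.3835, 0.3029]
eef_rot: [0.965, 0.262, 0.0, 0.0]
contact_force: [-0.3, 0.4, 0.8]
opening: 0.903
```

Request:
carry_out(motion=[4,0.8,0,0,0,0.085,3.9,0.8,0,0,0,0,0,0,5,0,0,0,0,0,5,0,0,0,0,0,5,0,0,0,0,0,4,0,0,0,0,0,0,0,0,0])

```text
clock: 2.5
tool_pos: [0.4608, -0.3611, 0.1102]
eef_rot: [0.975, 0.221, -0.002, -0.002]
contact_force: [0.7, 0.5, 0.5]
opening: 0.906
```

```bash
python3 - <<'E'
from h import *
for n in('scene','top'):
    s=snapshot(n)
    c=(s['frame'][140:240,150:270] if n=='scene' else s['frame'][160:290,400:520])
    cv2.imwrite(f'pics/c_{n}.png',cv2.resize(c,None,fx=3,fy=3)[:,:,::-1])
a,b=[cv2.imread(f'pics/c_{n}.png') for n in('scene','top')]
o=np.zeros((400,730,3),np.uint8);o[:300,:360]=a;o[:390,365:725]=b;cv2.imwrite('pics/c1.png',o)
print(monitor.get_state()['tool_pos'])
E
```

```text
[ 0.4627816  -0.36257573  0.11361401]
```

View pics/c1.png

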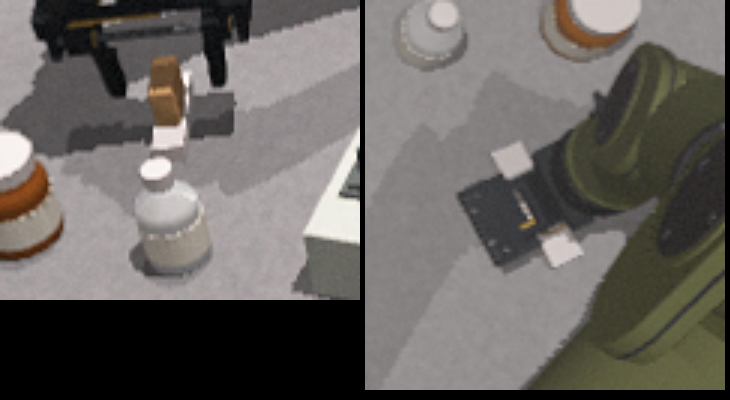

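Request:
carry_out(motion=[0,0,1.4,0,0,0,0,0,1,0,0,0,0,0,0,0,0,0])

```text
clock: 2.98
tool_pos: [0.4619, -0.362, 0.0883]
eef_rot: [0.975, 0.221, -0.0, -0.0]
contact_force: [-0.2, -0.2, 0.3]
opening: 0.905
```

Request:
carry_out(motion=[0,0,0,0,0,0,0,0,0,0,0,0,0,0,0,0,0,0,0,0,0,0,0,0], hand=0, grip_force=30)

```text
clock: 3.48
tool_pos: [0.4623, -0.3623, 0.0889]
eef_rot: [0.975, 0.221, 0.0, 0.0]
contact_force: [0.6, 0.7, 0.8]
opening: 0.48
```

Request:
carry_out(motion=[0,0,0,0,0,0,0,0,0,0,0,0,0,0,0,0,0,0,0,0,0,0,0,0])

```text
clock: 3.98
tool_pos: [0.4624, -0.3625, 0.0888]
eef_rot: [0.975, 0.221, 0.0, 0.0]
contact_force: [-0.0, -1.0, -0.4]
opening: 0.272
```

Request:
carry_out(motion=[0,0,-3,0,0,0,0,0,-5,0,0,0,0,0,-5,0,0,0,0,0,0,0,0,0])

```text
clock: 4.47
tool_pos: [0.4637, -0.3632, 0.2222]
eef_rot: [0.975, 0.22, 0.002, 0.003]
contact_force: [0.7, -0.1, -1.9]
opening: 0.27
```

Request:
carry_out(motion=[0,0,-1,0,0,0.128,0,0,-1,0,0,0.128,0,0,-1,0,0,0.128,1.4,-4.7,0,0,0,0,1.4,-4.7,0,0,0,0,1.4,-4.7,0,0,0,0,1.4,-4.7,0,0,0,0])

```text
clock: 5.35
tool_pos: [0.5059, -0.1693, 0.2472]
eef_rot: [1.0, 0.03, -0.002, -0.0]
contact_force: [-0.8, 0.3, -1.5]
opening: 0.267
```

Request:
carry_out(motion=[1.4,-4.7,0,0,0,0,1.4,-4.7,0,0,0,0,1.4,-4.7,0,0,0,0,0,0,0,0,0,0,0,0,0,0,0,0])

```text
clock: 5.98
tool_pos: [0.539, -0.0283, 0.2475]
eef_rot: [1.0, 0.03, -0.002, 0.0]
contact_force: [-0.3, 0.1, -1.5]
opening: 0.269
```

```bash
cat > look.py <<'E'
import sys
from h import *
tag=sys.argv[1]
a=snapshot('scene');b=snapshot('top')
o=np.zeros((310,800,3),np.uint8)
o[:300,:400]=cv2.resize(a['frame'][150:270,240:400],(400,300)); o[:300,400:800]=cv2.resize(b['frame'][130:250,240:400],(400,300))
cv2.imwrite(f'pics/{tag}.png',o[:,:,::-1])
st=monitor.get_state();print(st['clock'],st['tool_pos'],st['eef_rot'],st['contact_force'],st['q'])
E
python3 look.py l1
```

```text
6.075 [ 0.53923902 -0.02961893  0.24803959] [ 9.99574296e-01  2.91533371e-02 -9.70898038e-04  6.06316936e-04] [-1.0990383  -0.53693024 -1.66039958] [-0.04791401  0.65488045  0.02764303  1.88466939 -0.02748501  0.60434219
 -1.51581899]
```

View pics/l1.png

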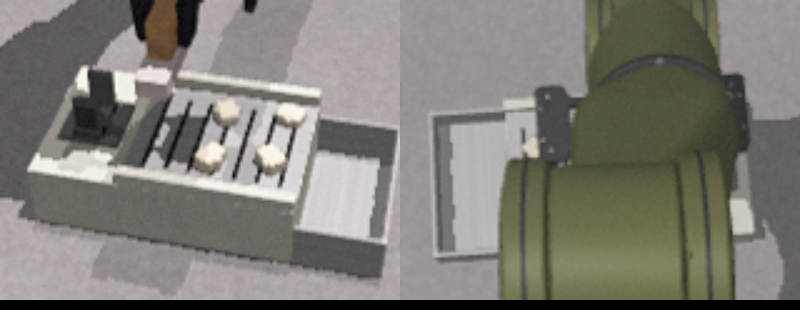

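Request:
carry_out(motion=[0.2,0,3.5,0,0,0,0,0,3.3,0,0,0,0,0,0,0,0,0,0,0,0,0,0,0])

```text
clock: 6.58
tool_pos: [0.5424, -0.0288, 0.1815]
eef_rot: [1.0, 0.03, 0.001, 0.0]
contact_force: [-0.3, -0.5, -1.2]
opening: 0.269
```

```bash
python3 - <<'E'
from h import *
s=snapshot('scene');p,uv=world(s)
q=p[(abs(p[:,0]-.56)<.06)&(p[:,1]>-.07)&(p[:,1]<.0)&(p[:,2]>.074)&(p[:,2]<.125)]
u=np.array([.998,.061]);v=np.array([-.061,.998]);d=q[:,:2]-[.539,.022]
X=np.c_[d@u,d@v,q[:,2]]*1000
end=X[(X[:,0]>45)]
print(len(X),'end',len(end),end.max(0).round(),end.min(0).round(),np.median(end,0).round())
for a in range(-20,70,10):
    e=X[(abs(X[:,0]-a)<5)&(X[:,2]<112)]
    if len(e): print(a,len(e),'y',e[:,1].min().round(),e[:,1].max().round(),'z',e[:,2].min().round(),e[:,2].max().round())
print(monitor.get_state()['tool_pos'])
E
```

```text
369 end 192 [ 79. -26. 114.] [ 45. -84.  81.] [ 58. -50. 101.]
-10 2 y -36.0 -36.0 z 92.0 95.0
0 5 y -36.0 -35.0 z 94.0 107.0
10 11 y -39.0 -35.0 z 92.0 112.0
20 12 y -39.0 -35.0 z 92.0 112.0
30 31 y -65.0 -35.0 z 97.0 112.0
40 36 y -66.0 -35.0 z 94.0 112.0
50 31 y -64.0 -35.0 z 94.0 112.0
60 90 y -65.0 -36.0 z 92.0 112.0
[ 0.54273569 -0.02851589  0.18192108]
```

Request:
carry_out(motion=[0,0,1.2,0,0,0,0,0,0.6,0,0,0,0,0,0.3,0,0,0,0,0,0,0,0,0])

```text
clock: 7.12
tool_pos: [0.542, -0.0278, 0.1595]
eef_rot: [1.0, 0.03, -0.0, 0.0]
contact_force: [-0.3, -0.5, -1.3]
opening: 0.268
```

Request:
carry_out(motion=[0,0,0.2,0,0,0,0,0,0,0,0,0])

```text
clock: 7.38
tool_pos: [0.5422, -0.0278, 0.1587]
eef_rot: [1.0, 0.03, 0.0, 0.0]
contact_force: [-1.3, -1.0, 6.3]
opening: 0.271
```

Request:
carry_out(motion=[0,-0.8,0,0,0,0,0,-1.2,0,0,0,0,0,-1.2,0,0,0,0,0,-1.2,0,0,0,0,0,-1.2,0,0,0,0,0,-1.2,0,0,0,0,0,-1.2,0,0,0,0,0,-1.2,0,0,0,0])

```text
clock: 8.38
tool_pos: [0.5375, 0.0624, 0.1588]
eef_rot: [1.0, 0.029, 0.001, 0.001]
contact_force: [0.8, -5.0, 5.6]
opening: 0.274
```

```bash
python3 look.py l2
```

```text
8.475 [0.53742524 0.06464536 0.15875461] [9.99525855e-01 3.07573203e-02 1.43051116e-03 7.43148919e-05] [ 0.29870472 -0.0529089   5.28546738] [-0.23000815  0.80346982  0.04163811  1.94286198 -0.07648925  0.39393525
 -1.63979766]
```

View pics/l2.png

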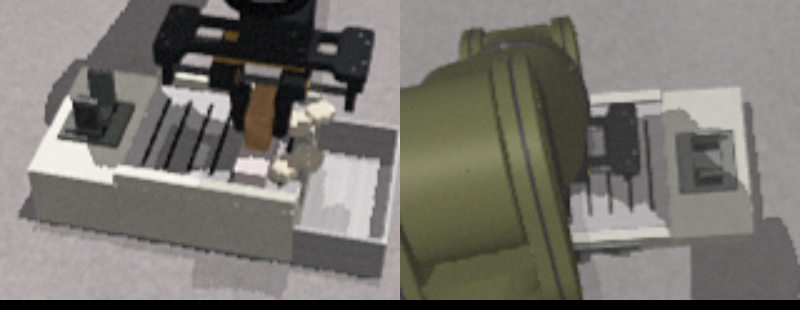

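Request:
carry_out(motion=[0,-1,0,0,0,0,0,-1,0,0,0,0,0,-1,0,0,0,0,0,-1,0,0,0,0,0,-0.9,0,0,0,0,0,-0.6,0,0,0,0,0,0,0,0,0,0])

```text
clock: 9.35
tool_pos: [0.5339, 0.1188, 0.1586]
eef_rot: [1.0, 0.03, 0.001, 0.0]
contact_force: [-0.2, -1.4, 6.4]
opening: 0.272
```

```bash
python3 look.py l3
```

```text
9.45 [0.53384005 0.11874027 0.15861868] [9.99540471e-01 3.02934842e-02 1.06014381e-03 1.69250544e-04] [-0.05307239 -1.78534152  5.23394659] [-0.33811143  0.80885725  0.05820874  1.9260842  -0.10415186  0.40751434
 -1.71250925]
```

View pics/l3.png

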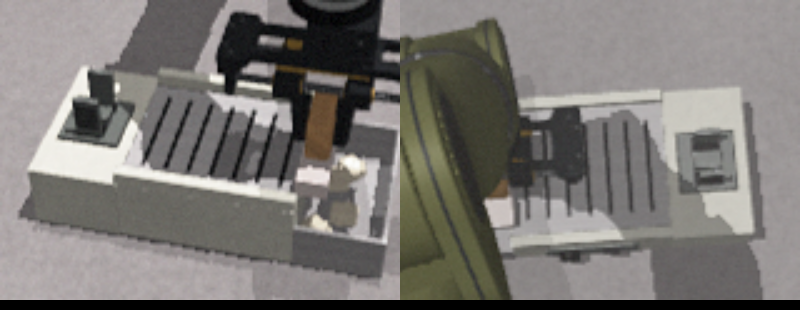

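Request:
carry_out(motion=[0,-0.6,-0.2,0,0,0,0,-0.4,0,0,0,0,0,0,-2,0,0,0,0,0,-4,0,0,0,0,0,-4,0,0,0,0,0,0,0,0,0])

```text
clock: 10.2
tool_pos: [0.5339, 0.1299, 0.2621]
eef_rot: [1.0, 0.031, 0.003, -0.001]
contact_force: [0.6, -0.1, -1.6]
opening: 0.269
```

```bash
python3 look.py l4
```

```text
10.3 [0.53192995 0.1293757  0.25920093] [ 9.99525875e-01  3.07868810e-02 -4.36032930e-04 -5.28387882e-05] [-1.13270879 -0.40531106 -2.28655842] [-0.37918435  0.64839422  0.09349067  1.85577063 -0.09479205  0.64250267
 -1.73778288]
```

View pics/l4.png

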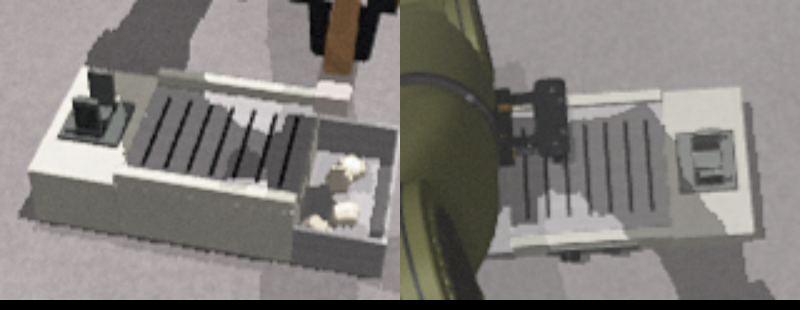

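Request:
carry_out(motion=[-1.1,5.4,0,0,0,0,-1.1,5.4,0,0,0,0,-1.1,5.4,0,0,0,0,-1.1,5.4,0,0,0,0,-1.1,5.4,0,0,0,0,-1.1,5.4,0,0,0,0,-1.1,5.4,0,0,0,0,-1.1,5.4,0,0,0,0])

```text
clock: 11.3
tool_pos: [0.4699, -0.3085, 0.2577]
eef_rot: [1.0, 0.031, -0.001, -0.001]
contact_force: [1.3, 0.3, -2.0]
opening: 0.268
```

Request:
carry_out(motion=[-1.1,5.4,0,0,0,0,0,0,3,0,0,-0.128,0,0,3,0,0,-0.128,0,0,3,0,0,-0.128,0,0,2,0,0,0,0,0,0,0,0,0,0,0,0,0,0,0])

```text
clock: 12.18
tool_pos: [0.4632, -0.362, 0.1495]
eef_rot: [0.975, 0.221, -0.0, -0.0]
contact_force: [0.6, 0.9, -2.0]
opening: 0.269
```

```bash
python3 - <<'E'
from h import *
s=snapshot('scene');save(s,'s5.png')
P={}
for t in('chip0','cassette'):
    for r in finder.masks_of(s,t):
        p,_=world(s,r['pixels'])
        if len(p):
            d=p[:,:2].mean(0)-[.539,.022];print(t,round(r['p'],2),'unit xy',round(d@[.998,.061],3),round(d@[-.061,.998],3),'z',p[:,2].min().round(3),p[:,2].max().round(3),len(p))
p,_=world(s);d=p[:,:2]-[.539,.022];x=d@[.998,.061];y=d@[-.061,.998]
m=(abs(x)<.055)&(abs(y)<.08);print('deck z',m.sum(),np.percentile(p[m,2],[1,50,99,100]))
m=(p[:,2]>.095)&(p[:,2]<.13)&(abs(x)<.05)&(abs(y+.128)<.03);print('paddle x',x[m].min(),x[m].max(),'y',y[m].min(),y[m].max(),m.sum())
st=monitor.get_state();print(st['clock'],st['tool_pos'],st['eef_rot'],st['q'])
E
```

```text
chip0 0.68 unit xy -0.017 0.117 z 0.007 0.033 82
chip0 0.58 unit xy 0.021 0.127 z 0.008 0.023 97
chip0 0.52 unit xy 0.053 0.104 z 0.024 0.037 33
chip0 0.24 unit xy -0.064 0.343 z -0.007 0.065 1040
cassette 0.96 unit xy 0.007 -0.121 z 0.064 0.118 581
deck z 2030 [0.06595797 0.06879182 0.07153521 0.07257599]
paddle x -0.023705368632138797 0.028143937974345386 y -0.1395248903432812 -0.11291576193580181 168
12.325 [ 0.46364382 -0.36235845  0.15048193] [9.75361006e-01 2.20613624e-01 4.94073199e-04 5.40898664e-04] [ 0.64266732  0.85336669 -0.10046767  1.79688858  0.15907433  0.49768542
 -0.68935486]
```

Request:
carry_out(motion=[0,0,3,0,0,0,0,0,2,0,0,0,0,0,0.8,0,0,0,0,0,0.2,0,0,0,0,0,0,0,0,0])

```text
clock: 12.95
tool_pos: [0.4636, -0.3624, 0.0902]
eef_rot: [0.975, 0.221, 0.0, 0.0]
contact_force: [0.6, 0.5, -1.4]
opening: 0.27
```

Request:
carry_out(motion=[0,0,0.1,0,0,0,0,0,0.1,0,0,0,0,0,0,0,0,0])

```text
clock: 13.32
tool_pos: [0.4636, -0.3624, 0.0888]
eef_rot: [0.975, 0.221, 0.0, 0.001]
contact_force: [-1.1, -0.2, 4.5]
opening: 0.272
```

Request:
carry_out(motion=[0,0,-0.1,0,0,0,0,0,0,0,0,0,0,0,0,0,0,0,0,0,0,0,0,0,0,0,0,0,0,0,0,0,0,0,0,0], hand=8.5)

```text
clock: 14.08
tool_pos: [0.4632, -0.3622, 0.0887]
eef_rot: [0.975, 0.221, -0.0, 0.0]
contact_force: [-0.6, -0.2, -0.4]
opening: 0.924
```

Request:
carry_out(motion=[0,0,-2,0,0,0,0,0,-4,0,0,0,0,0,-5,0,0,0,0,0,-5,0,0,0,0,0,0,0,0,0])

```text
clock: 14.7
tool_pos: [0.4651, -0.3635, 0.2541]
eef_rot: [0.975, 0.22, 0.003, 0.004]
contact_force: [1.1, -1.0, -0.9]
opening: 0.967
```

Request:
carry_out(motion=[0,0,0,0,0,-0.17,0,0,0,0,0,-0.17,0,0,0,0,0,-0.17,0,0,0,0,0,-0.17,0,0,0,0,0,-0.17,0,0,0,0,0,-0.17,0,0,0,0,0,-0.167])

```text
clock: 15.58
tool_pos: [0.4626, -0.362, 0.2485]
eef_rot: [0.683, 0.73, -0.0, -0.001]
contact_force: [0.6, 0.5, 0.4]
opening: 0.964
```

Request:
carry_out(motion=[4.2,1.65,0,0,0,0,4.2,1.65,0,0,0,0,4.2,1.65,0,0,0,0,4.2,1.65,0,0,0,0,4.2,1.65,0,0,0,0,4.2,1.65,0,0,0,0,0,0,0,0,0,0,0,0,0,0,0,0])

```text
clock: 16.58
tool_pos: [0.546, -0.1053, 0.2485]
eef_rot: [0.685, 0.728, -0.001, -0.0]
contact_force: [0.7, -0.1, 0.4]
opening: 0.964
```

```bash
python3 look.py l5; python3 - <<'E'
from h import *
s=snapshot('scene');p,_=world(s);d=p[:,:2]-[.464,-.363]
m=(np.hypot(*d.T)<.075)&(p[:,2]>.045);print('scraper grip',cv2.minAreaRect(p[m,:2].astype(np.float32)*1000),p[m,2].max())
st=monitor.get_state();a=R.from_quat(st['eef_rot']).as_matrix();print(a.round(3),st['q'].round(2))
E
```

```text
16.675 [ 0.54595247 -0.10636499  0.24847453] [ 6.86074327e-01  7.27530949e-01 -8.58044790e-04  1.10883069e-05] [ 0.11840209 -0.42474425  0.79739902] [ 0.36265443  0.69732095 -0.4267688   1.82281473  0.4204798   0.7131807
 -0.24051832]
scraper grip ((466.4716491699219, -362.0371398925781), (62.78725051879883, 24.891231536865234), 25.083322525024414) 0.0631641193961926
[[-0.058  0.998 -0.001]
 [ 0.998  0.058 -0.001]
 [-0.001 -0.001 -1.   ]] [ 0.36  0.7  -0.43  1.82  0.42  0.71 -0.24]
```

View pics/l5.png

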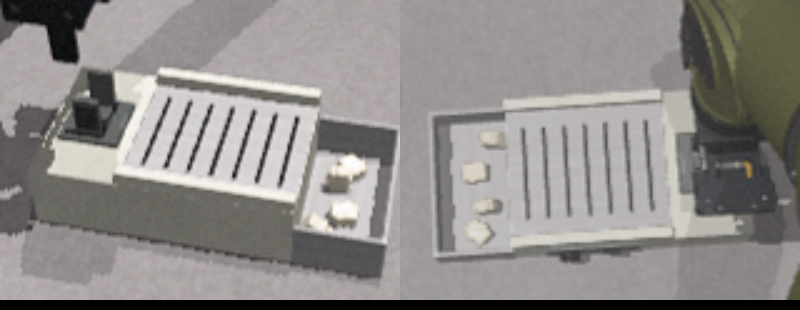

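Request:
carry_out(motion=[0.1,0.15,3,0,0,0,0,0,4,0,0,0,0,0,2,0,0,0,0,0,1.25,0,0,0,0,0,0,0,0,0])

```text
clock: 17.35
tool_pos: [0.5478, -0.1041, 0.1458]
eef_rot: [0.686, 0.728, -0.0, -0.0]
contact_force: [-0.1, 1.0, -0.2]
opening: 0.963
```

```bash
python3 look.py l6; python3 - <<'E'
from h import *
s=snapshot('scene');p,uv=world(s);d=p[:,:2]-[.539,.022];x=d@[.998,.061]*1000;y=d@[-.061,.998]*1000;z=p[:,2]*1000
m=(z>90)&(z<114)&(abs(x)<75)&(abs(y+128)<30)
h,e=np.histogram(x[m],np.arange(-75,80,5));print([(int(a),int(b)) for a,b in zip(e,h) if b])
E
```

```text
17.45 [ 0.54852593 -0.10385704  0.14687876] [6.85422184e-01 7.28145619e-01 3.35590890e-04 5.24075180e-04] [ 0.7806307  -0.16685063  0.69152588] [ 0.29323832  0.84920932 -0.32155143  1.8834814   0.52665416  0.49190172
 -0.33621778]
[(-60, 1), (-55, 7), (-50, 6), (-45, 14), (-40, 9), (-25, 6), (-20, 23), (20, 3), (25, 3), (45, 4), (50, 2), (55, 21), (60, 44)]
```

View pics/l6.png

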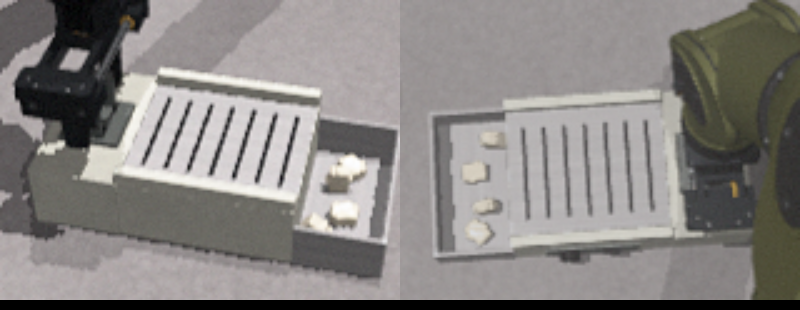

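Request:
carry_out(motion=[0,0,0,0,0,0,0,0,0,0,0,0,0,0,0,0,0,0,0,0,0,0,0,0,0,0,0,0,0,0,0,0,0,0,0,0,0,0,0,0,0,0,0,0,0,0,0,0], hand=0, grip_force=25)

```text
clock: 18.5
tool_pos: [0.5469, -0.1036, 0.1465]
eef_rot: [0.685, 0.728, -0.001, -0.001]
contact_force: [-4.3, 0.5, 6.3]
opening: 0.38
```

Request:
carry_out(motion=[0,0,0,0,0,0,0,0,0,0,0,0])

```text
clock: 18.75
tool_pos: [0.5469, -0.1037, 0.1465]
eef_rot: [0.685, 0.728, -0.001, -0.001]
contact_force: [-4.3, -0.6, 6.3]
opening: 0.381
```

```bash
python3 - <<'E'
from h import *
s=snapshot('scene');p,uv=world(s);d=p[:,:2]-[.539,.022];x=d@[.998,.061]*1000;y=d@[-.061,.998]*1000;z=p[:,2]*1000
m=(z>80)&(z<125)&(abs(x)<75)&(abs(y+128)<30)
h,e=np.histogram(x[m],np.arange(-75,80,5));print([(int(a),int(b)) for a,b in zip(e,h) if b])
cv2.imwrite('pics/l7.png',cv2.resize(s['frame'][140:240,230:330],(600,600),interpolation=cv2.INTER_CUBIC)[:,:,::-1])
st=monitor.get_state();print(st['contact_force'],st['moment'],st['opening']*88.1,st['tool_pos'])
E
```

```text
[(-25, 5), (-15, 14), (-10, 11), (-5, 5), (0, 4), (5, 4), (10, 2), (15, 21), (20, 2), (25, 5), (30, 16)]
[-2.99493874 -0.33884344  5.9758845 ] [-0.03514068  0.7538032  -0.06116515] 33.62980784863659 [ 0.54691078 -0.10366992  0.14646191]
```

View pics/l7.png

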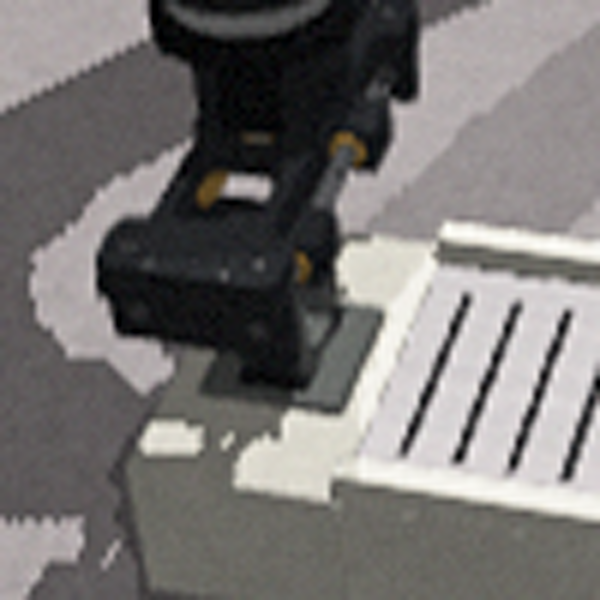

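Request:
carry_out(motion=[0,0,-0.2,0,0,0,0,0,-0.3,0,0,0,0,0,0,0,0,0])

```text
clock: 19.18
tool_pos: [0.548, -0.1036, 0.1512]
eef_rot: [0.685, 0.728, -0.0, -0.0]
contact_force: [-1.5, -0.9, -1.4]
opening: 0.378
```

Request:
carry_out(motion=[0,0,-0.5,0,0,0,0,0,-0.5,0,0,0,0,0,0,0,0,0])

```text
clock: 19.55
tool_pos: [0.5479, -0.1036, 0.1616]
eef_rot: [0.685, 0.728, -0.0, 0.0]
contact_force: [-2.2, 0.7, -2.0]
opening: 0.38
```

```bash
cat > cas.py <<'E'
from h import *
s=snapshot('scene');p,uv=world(s);d=p[:,:2]-[.539,.022];x=d@[.998,.061]*1000;y=d@[-.061,.998]*1000;z=p[:,2]*1000
for nm,m in (('+x side',(x>20)&(x<45)&(abs(y+128)<34)&(z>30)),('+y strip',(abs(x)<30)&(abs(y+102)<8)&(z>30))):
    h,e=np.histogram(z[m],np.arange(30,240,6));print(nm,[(int(a),int(b)) for a,b in zip(e,h) if b])
st=monitor.get_state();print(st['clock'],st['contact_force'],st['moment'],st['opening']*88.1,st['tool_pos'])
E
python3 cas.py
```

```text
+x side [(60, 1), (66, 115), (72, 46), (78, 47), (84, 122), (90, 3), (96, 9), (102, 13), (108, 7), (114, 3), (120, 3), (126, 2), (180, 78), (186, 16), (192, 40), (198, 81), (204, 22), (210, 5), (216, 4), (222, 5), (228, 5)]
+y strip [(60, 4), (66, 25), (72, 16), (78, 16), (84, 91), (90, 1), (162, 5), (168, 9), (174, 45), (180, 25), (192, 20), (198, 28), (204, 25), (210, 21), (216, 21), (222, 15), (228, 15)]
19.6 [-1.34982975e+00  2.07103851e-03 -2.07707960e+00] [-0.06261349  0.3039328  -0.03458219] 33.3875707382793 [ 0.54797301 -0.10360924  0.16150063]
```

Request:
carry_out(motion=[0,0,-1,0,0,0,0,0,-1.2,0,0,0,0,0,-1.5,0,0,0,0,0,-1.5,0,0,0,0,0,-1.5,0,0,0,0,0,-1.5,0,0,0,0,0,-1,0,0,0,0,0,-0.5,0,0,0])

```text
clock: 20.6
tool_pos: [0.5482, -0.1035, 0.2589]
eef_rot: [0.685, 0.728, 0.0, 0.0]
contact_force: [-0.8, 1.1, -2.5]
opening: 0.381
```

```bash
python3 cas.py
```

```text
+x side [(54, 1), (60, 5), (66, 93), (126, 18), (132, 50), (138, 53), (144, 54), (150, 54), (156, 52), (162, 55), (168, 59), (174, 56), (180, 143), (186, 11), (192, 8), (198, 24), (204, 21), (210, 23), (216, 5), (222, 2), (228, 1)]
+y strip [(60, 1), (66, 6), (126, 4), (132, 19), (138, 15), (144, 19), (150, 16), (156, 17), (162, 16), (168, 20), (174, 20), (180, 97), (186, 6)]
20.65 [-0.18739906  0.53996211 -2.22588507] [-0.00117103 -0.12634566  0.01648774] 33.38164820533618 [ 0.54835956 -0.10356767  0.25914199]
```

Request:
carry_out(motion=[0,0,-0.8,0,0,0,0,0,-0.8,0,0,0,0,0,-0.3,0,0,0,0,0,0,0,0,0,0,0,0,0,0,0,0,0,0,0,0,0,0,0,0,0,0,0])

```text
clock: 21.52
tool_pos: [0.548, -0.1035, 0.2771]
eef_rot: [0.685, 0.728, -0.0, -0.0]
contact_force: [0.6, 0.3, -1.9]
opening: 0.377
```

```bash
python3 - <<'E'
from h import *
for n in('scene','top'):
    s=snapshot(n)
    if n=='scene':save(s,'fin.png')
    p,uv=world(s);d=p[:,:2]-[.539,.022];x=d@[.998,.061]*1000;y=d@[-.061,.998]*1000;z=p[:,2]*1000
    m=(abs(x)<45)&(abs(y+128)<36)&(z>120)&(z<212);print(n,'cassette zmin',np.percentile(z[m],[0,1,2]).round(1) if m.any() else 0)
    if n=='scene':
        for nm,m in(('top',(abs(x)<40)&(abs(y+128)<34)&(z>199)&(z<210)&~((abs(x)<35)&(abs(y+128)<16))),('+x face',(x>28)&(abs(y+128)<27)&(z>155)&(z<198))):
            q=np.c_[x,y,z][m];c=q.mean(0);w,v=np.linalg.eigh(np.cov((q-c).T));print(nm,len(q),c.round(1),'normal',v[:,0].round(3))
    m=(abs(x)<.055e3)&(abs(y)<80);print('deck z99',np.percentile(z[m],[50,99]))
    for t in('chip0','scraper'):
        for r in finder.masks_of(s,t)[:5]:
            k=r['pixels'][uv[:,1],uv[:,0]]
            if k.any(): print(' ',t,round(r['p'],2),x[k].mean().round(),y[k].mean().round(),z[k].max().round(),k.sum())
st=monitor.get_state();print(st['clock'],st['tool_pos'],st['contact_force'],abs(st['qd']).max(),st['opening'])
E
```

```text
scene cassette zmin [146.9 148.8 149.6]
top 205 [  10.8 -116.6  202.8] normal [0.014 0.001 1.   ]
+x face 335 [  34.3 -128.   177.1] normal [ 1.    -0.002  0.004]
deck z99 [ 68.83642539 531.97585775]
  chip0 0.67 -18.0 116.0 33.0 89
  chip0 0.61 -9.0 -118.0 245.0 62
  chip0 0.6 19.0 -1.0 87.0 8500
  chip0 0.51 53.0 103.0 38.0 41
  chip0 0.38 -44.0 128.0 33.0 96
  scraper 0.67 -80.0 -368.0 63.0 362
top cassette zmin [149.5 154.3 156.2]
deck z99 [ 70.70251282 560.19102869]
  chip0 0.52 -50.0 124.0 26.0 81
  chip0 0.47 -24.0 112.0 38.0 60
  scraper 0.7 -6.0 18.0 370.0 6656
  scraper 0.54 132.0 369.0 155.0 704
21.825 [ 0.54810547 -0.10352036  0.27720894] [ 0.23305218 -1.21082909 -2.48942506] 0.0016241298646653927 0.37833613161010005
```

View pics/fin.png

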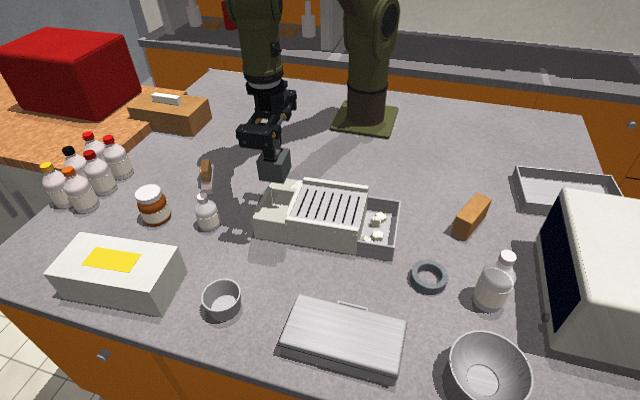

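```bash
python3 -c "
from h import *
print(workorder.finish_job())"
```

```text
the job is handed in; nothing more can be done
None
```

The job is done and handed in at about 22 s, well inside the 59 s limit. I wiped the deck in one pass, stood the scraper block back on its spot, then pinched the cassette's paddles and lifted it straight out.

**Last checks:**
- **Deck and chips:** The deck is clear. The picture taken just before the pinch shows all four chips lying in the tray.
- **Scraper:** It stands upright within about 3 mm of where it was picked up.
- **Cassette:** It is held still and upright. Its underside is 149–150 mm above the counter by the scene camera, about 8 cm above the deck. The tilt is under 1°, and the tool reads about 2 N of hanging load.
- **Other things:** In the last picture the other things on the counter look undisturbed; I did not re-measure them.

**Readings that disagreed:**
- **Finger opening:** While pinched it read about 33.5 mm, against the 36 mm given for fully pinched paddles. The hooks had released and the cassette held without slipping.
- **Contact force:** A push of about 6 N showed while pinching and went away as the lift began.
- **Finder:** In the last pictures it reported only some of the chips, and gave a few wrong hits, such as the whole unit as a chip. I set these aside after checking them against the pictures.

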